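# Swing the inspection camera boom over the phone with the levelling slide

## Robot

A 7-joint arm with a two-finger parallel gripper is mounted at the origin on the work surface. World frame = base frame: x ahead of the robot, y to its left, z up, the work surface at z = 0. Lengths are in m, angles in rad, forces in N, time in s.
With the tool pointing down it reaches from about 0.35 to 0.9 m from the base axis. Payload 19.9 kg.
Tool frame: the origin (TCP) lies between the finger pads; the fingertips stand 19 mm ahead of it and the grasp point (between the pads) is the TCP; z points along the fingers, y is the line along which they close (so a half turn about z gives the same grasp; the last joint's range is limited). The gripper opens to 94 mm and grips with 3 to 60 N. Pads are 16 mm wide; open, the fingers measure 119 mm over their backs; the gripper's body (75 mm by 177 mm) begins 78 mm behind the grasp point.
Start: joints at [-1.298, 0.417, -0.01, 1.614, 0.005, 1.111, -0.053], TCP at [0.193, 0.594, 0.224] pointing down, gripper open.
Joint ranges: [-2.81, 2.81], [-0.39, 2.02], [-1.27, 1.25], [0.06, 2.57], [-1.19, 4.33], [0.19, 2], [-2.82, 2.82]. Speed limits (rad/s): [1.89, 1.89, 2.39, 2.39, 3.01, 3.01, 3.01].

## Interface

Orientations are given as a 3x3 rotation matrix whose columns are the frame's x, y, z axes.
In Python, from rig import robot gives the robot as it stands. Calls block until the motion is done:
- robot.move_ptp(position, orientation): joint-space move of the TCP to a pose.
- robot.move_linear(position, velocity=0.15, frame=None, threshold=None): straight line of the TCP; frame=None keeps the orientation; velocity is the mean speed in m/s. With threshold (N) it stops when the force on the tool has changed by that much, and returns True; else False.
- robot.goto_joints(angles): joint-space move.
- robot.gripper_to(opening): finger opening in m; the grip force is fixed at half the most; returns when the fingers have stopped.
- robot.pause(seconds).
- robot.ik(position, orientation): joint angles nearest the present ones, or None.
- robot.get_state(): the state.
- robot.grab_frame(name): name is "scene" or "top" or "wrist"; returns the picture (400x640x3 uint8, red, green, blue); there is no depth.
- robot.camera_info(name): a dict with "fx", "fy", "cx", "cy" (pixels), "rvec" (rotation vector, rad) and "tvec" (3), from world to camera coordinates, as OpenCV has them. Camera axes: x right, y down, z forward; pixel columns grow to the right and rows downward; lengths in m; the calibration is good to about 2 mm. A picture is of the moment at which its call begins: read the wrist's pose just before it. camera_info takes no time and is no camera call; for the wrist camera it gives the pose at the moment of the call.
A pose or a line that the arm cannot do raises robot.PlanningError and nothing moves.
- robot.sign_off(): hands the job in; it is judged then, once.
The state is a dict: "time": time; "qpos": joint angles; "joint_vel": joint speeds; "effort": joint torques, N m; "ee_pos": TCP position; "tool_rot": TCP orientation; "force": force on the tool from outside, world axes, zero at the start; "moment": the same for the moment, N m; "opening": finger opening in m; "grasp_force": force on a finger pad.
Only numpy, scipy, OpenCV 4.12 (cv2) and the standard library are available. Lean on these libraries where they do the work, as an engineer would, in place of code of your own. Each camera call takes 0.05 s, during which the arm holds its last target. There are 200 camera calls.

## Task

Bring the inspection camera over the copper dot in the middle of the opened phone by sliding the red levelling knob sideways so that the heavy boom drifts round, brake it there without letting it run into either end buffer, and keep it still over the dot for a good two seconds. Leave the knob near its level mark, let go, and have the boom stay at rest over the dot. Do not touch the boom, the camera or the column (they are freshly calibrated), and do not disturb the phone, the bottles, the screwdriver or the spare blue phone.

Things in the scene. Friction and masses are not known exactly. Their poses are not given: they have to be found in the camera images.
- stand: Fixed grey base of the boom stand, 150 x 150 x 20 mm. Origin on the bench under the column; +x roughly away from the robot (the boom's middle direction), +y along the slide's travel, +z up. At x = -205 mm: the centre of the slide's aluminium track (50 mm wide, 220 mm long along y, 20 mm high; rubber end blocks 32 mm high). Position and yaw vary.
- slide (a joint): Levelling slide, m: 0 at the yellow level mark in mid-track (column upright; the start), positive towards the stand's +y, travel -0.06 to 0.06. Moves at 5 N (plus 8 N s/m) and stays where left. It tips the column about the stand's x axis by 0.45 rad per m, so the boom drifts to the side to which the slide is moved.
- knob_grip (a point): Grip point of the slide's red knob: upright cylinder, 30 mm diameter, 52 mm tall, on a low black carriage (44 x 50 mm). On the knob's axis, 65 mm above the bench, 19 mm below the knob's top, 33 mm above the carriage. Take it from above. Axes as the stand's; in the stand's frame it is at x = -205 mm, y = slide value.
- column: Steel column, 34 mm diameter, with the boom it carries: not to be touched. Origin on its axis 40 mm above the bench (the tipping hinge). The boom's bar is 208 mm above the bench, with a white camera head (60 mm diameter, black ring of 84 mm) 180 mm from the axis and a dark counterweight (68 mm diameter) out to 103 mm on the other side.
- boom (a joint): Boom angle, rad: 0 = camera along the stand's +x, positive towards its +y. Buffers at +-1.3 (over 1.25 counts as hit). Nominal: mass 2.0 kg, centre of mass 57 mm out, inertia 0.038 kg m2, dry friction 0.0035 N m, damping 0.004 N m s. So 13 rad/s2 per m of slide x cos(angle), less 0.09 of friction; it rests with the slide within about 7 mm of level. True mass 0.7 to 1.4 x nominal.
- phone_holder: Fixed grey work holder (plate 100 x 180 x 12 mm, blue jaws 24 mm high) with an opened black phone; the copper dot (24 mm) in its middle is 180 mm out and 22 mm high. The body's origin is on the column's axis on the bench; its +x axis points from there through the dot: this axis's angle in the stand's frame is the boom angle to reach.
- boom_pivot (a point): Point on the column's axis at the height of the boom's bar, 208 mm above the bench; it turns with the boom, its +x axis points along the boom to the camera. The camera is over the copper dot when this axis and the phone holder's +x axis point the same way.
- spray: Blue bottle with a yellow cap, 44 mm diameter, 110 mm tall, bystander at the left; origin under its centre.
- dispenser: Green glass dispenser bottle with a steel cap, 56 mm diameter, 100 mm tall, bystander at the left; origin under its centre.
- driver: Screwdriver with a blue handle, 190 mm long, lying at the right, a bystander.
- old_phone: Blue phone 72 x 148 x 9 mm lying at the right, a bystander; origin under its centre.

How it is judged:
On the way:
1. the camera's lens comes to rest over the copper dot (within 0.12 rad of boom angle, about 22 mm, slower than 0.05 rad/s) and is kept there for 1.5 s (angle between the x axis of boom_pivot and the x axis of phone_holder, either way round below 0.12 rad and velocity of joint boom between -0.05 and 0.05 rad/s), for 1.5 s.
At the end, for the whole second after the job is handed in: the knob is released within 18 mm of its level mark, and the lens is at rest (slower than 0.05 rad/s) over the copper dot: within 0.12 rad of boom angle, about 22 mm (all of step 1 and value of joint slide between -0.018 and 0.018 m); the robot touches nothing.
It fails at once if the boom runs into an end buffer (beyond 1.25 rad either way) (value of joint boom above 1.25 rad or value of joint boom below -1.25 rad).
It fails at once if the robot touches the column, the boom or the camera (over 0.5 N) (contact force between any of the fingers, the arm and column above 0.5 N).
It fails at once if the robot pushes the phone or its holder (over 2 N) (contact force between any of the fingers, the arm and phone_holder above 2 N).
It fails at once if a bystander is moved by more than 20 mm (distance of any of spray, dispenser, driver, old_phone from where it was at the start of the episode above 0.02 m).
It also fails if it takes over 37 s, if anything falls off the work surface, if the arm or the gripper's body presses on something with over 40 N, if the wrist force passes 120 N, or if a joint passes its speed limit or range.

## Working session

There is one attempt and no reset: what is moved stays moved. The work goes in short steps, each a Python script; the robot and the scene stay as the last script left them, time stands still between calls to the robot, and variables do not carry over. Pictures are saved under pics/ and viewed, at most 10 in all, crops included, and the job is handed in when it is done.

```bash
ls; mkdir -p pics; python3 - <<'E'
from rig import robot
import cv2
for n in("scene","top"):
    im=robot.grab_frame(n); cv2.imwrite(f"pics/{n}0.png",im[:,:,::-1]); print(n,robot.camera_info(n))
s=robot.get_state(); print(s["time"],s["ee_pos"],s["opening"])
E
```

```text
pics
scene {'fx': 411.14114648771704, 'fy': 411.14114648771704, 'cx': 316.97913921194834, 'cy': 193.74975670879292, 'rvec': array([ 1.61484326,  2.05023225, -0.73604007]), 'tvec': array([ 0.08924257, -0.34613759,  1.81816952])}
top {'fx': 424.97583438041903, 'fy': 424.97583438041903, 'cx': 318.64688829931276, 'cy': 198.60961507212576, 'rvec': array([ 2.1088733 , -2.13792765,  0.16885464]), 'tvec': array([0.05775521, 0.59681092, 1.37049737])}
0.1 [0.19282991 0.59420552 0.22392467] 0.09377687679997067
```

View pics/top0.png

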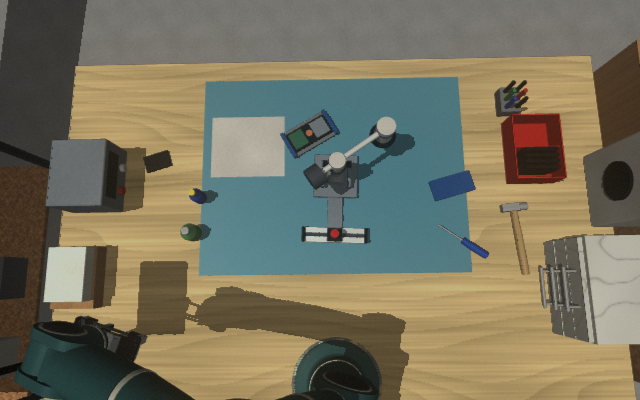

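View pics/scene0.png

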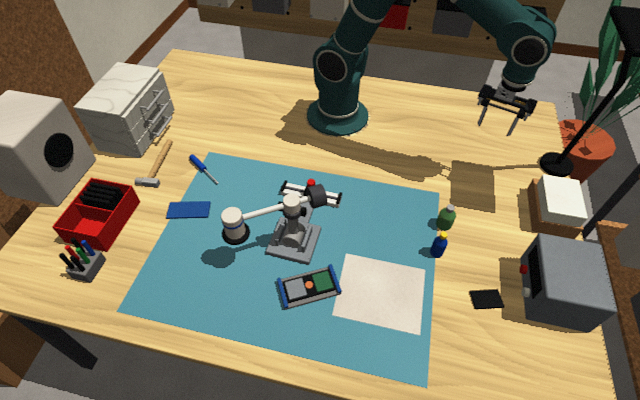

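The top view has the knob at about (335,234), column cap (337,160), camera head (386,125) and copper dot (309,133). The boom therefore has to swing towards +y (image left). The scene view confirms this layout.

```bash
cat > h.py <<'E'
import numpy as np, cv2
from rig import robot
K={n:robot.camera_info(n) for n in("top",)}
def ray(uv,z,n="top"):
    c=K[n]; R=cv2.Rodrigues(c["rvec"])[0]; o=-R.T@c["tvec"]
    d=R.T@np.array([(uv[0]-c["cx"])/c["fx"],(uv[1]-c["cy"])/c["fy"],1.])
    return o+d*(z-o[2])/d[2]
def blobs(mask,amin=8):
    n,_,st,ce=cv2.connectedComponentsWithStats(mask.astype(np.uint8))
    return sorted([(int(st[i,4]),ce[i].round(2).tolist(),st[i,:4].tolist()) for i in range(1,n) if st[i,4]>=amin],reverse=True)
def hsv(im): return cv2.cvtColor(im,cv2.COLOR_RGB2HSV).astype(int)
def box(m,x0,y0,x1,y1):
    k=np.zeros_like(m); k[y0:y1,x0:x1]=m[y0:y1,x0:x1]; return k
E
python3 - <<'E'
from h import *
im=cv2.imread("pics/top0.png")[:,:,::-1].copy(); H=hsv(im); h,s,v=H[...,0],H[...,1],H[...,2]
red=box(((h<6)|(h>174))&(s>150)&(v>80),290,215,380,255)
cop=box((h>3)&(h<20)&(s>120)&(v>90),285,105,345,160)
wh=box((s<50)&(v>150),290,100,420,180); tr=box((s<50)&(v>150),290,215,380,250)
jaw=box((h>100)&(h<125)&(s>150),275,100,345,165)
for n,m in dict(red=red,cop=cop,wh=wh,tr=tr,jaw=jaw).items(): print(n,blobs(m))
for n,b in dict(red=red).items(): print(ray(blobs(b)[0][1],.084))
print("dot",ray(blobs(cop)[0][1],.022))
big=cv2.resize(im[95:255,270:430],None,fx=3.7,fy=3.7,interpolation=cv2.INTER_CUBIC)
cv2.imwrite("pics/crop.png",big[:,:,::-1])
E
```

```text
red [(64, [334.25, 233.02], [330, 229, 9, 9])]
cop [(33, [308.61, 132.48], [306, 130, 7, 6])]
wh [(387, [345.6, 154.15], [323, 132, 55, 39]), (272, [385.95, 125.4], [377, 117, 19, 18])]
tr [(119, [315.85, 238.56], [306, 236, 21, 6]), (112, [352.76, 239.76], [342, 237, 22, 6]), (104, [315.96, 229.4], [306, 227, 21, 6]), (91, [354.21, 230.46], [343, 228, 21, 6])]
jaw [(71, [329.41, 121.01], [322, 110, 16, 23]), (15, [291.8, 150.4], [289, 147, 6, 9])]
[4.78567725e-01 1.86725359e-04 8.40000000e-02]
dot [0.83969523 0.08244739 0.022     ]
```

View pics/crop.png

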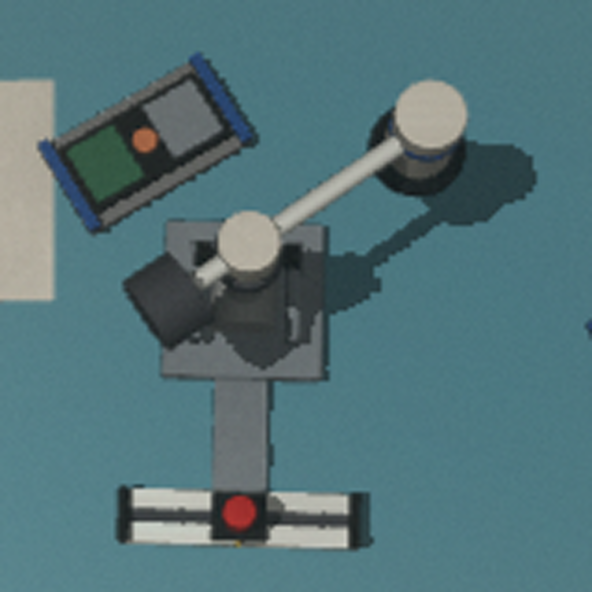

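```bash
python3 - <<'E'
from h import *
from scipy.optimize import brentq
knob=ray([334.25,233.02],.084)
d1=ray([315.96,229.4],.02)-ray([354.21,230.46],.02); d2=ray([315.85,238.56],.02)-ray([352.76,239.76],.02)
yaws=[np.arctan2(-d[0],d[1]) for d in(d1,d2)]
base=ray([270+245.5/3.7-.5,95+300.5/3.7-.5],.02)
b=base-knob; print("yaws",yaws,"via base",np.arctan2(b[1],b[0]),np.hypot(*b[:2]))
dot=ray([308.61,132.48],.022)
for yaw in (np.mean(yaws),np.arctan2(b[1],b[0])):
    col=knob[:2]+.205*np.array([np.cos(yaw),np.sin(yaw)])
    v=dot[:2]-col; print("col",col,"dot r",np.hypot(*v),"ang",np.arctan2(v[1],v[0])-yaw)
    f=lambda z:np.hypot(*(ray([385.95,125.4],z)[:2]-col))-.18
    for z in(.2,.22,.24,.26,.28):
        w=ray([385.95,125.4],z)[:2]-col; print(z,np.hypot(*w),np.arctan2(w[1],w[0])-yaw)
# column cap
for z in (.22,.24,.26): print("cap",z,ray([270+249.5/3.7-.5,95+240.5/3.7-.5],z))
R=lambda a:np.array([[np.cos(a),-np.sin(a),0],[np.sin(a),np.cos(a),0],[0,0,1]])
print(robot.get_state()["tool_rot"].round(2))
E
```

```text
yaws [np.float64(-0.04169298568397321), np.float64(-0.046021357944423094)] via base -0.05182719057857605 0.20440472310121155
col [ 0.6833706  -0.00880111] dot r 0.18100739809023325 ang 0.5722138595465159
0.2 0.1915810544820512 -0.8890154013260555
0.22 0.18491850781008645 -0.9100769067432496
0.24 0.17834409530304285 -0.9327018854118136
0.26 0.17186793136798434 -0.9570451909974932
0.28 0.16550154996391134 -0.9832778997551807
col [ 0.68329247 -0.01043309] dot r 0.18190274495822326 ang 0.5877157089228474
0.2 0.19031937486586864 -0.8756089081250453
0.22 0.18363527172370628 -0.8966187986882426
0.24 0.1770383271984949 -0.9192050663219764
0.26 0.17053865625699285 -0.9435261894133001
0.28 0.16414781437210094 -0.9697576702989896
cap 0.22 [ 0.68615073 -0.00902826  0.22      ]
cap 0.24 [ 0.68071897 -0.00840359  0.24      ]
cap 0.26 [ 0.67528721 -0.00777892  0.26      ]
[[-0.95  0.31 -0.  ]
 [ 0.31  0.95 -0.  ]
 [-0.   -0.   -1.  ]]
```

```bash
cat >> h.py <<'E'
YAW=-.047; COL=np.array([.6833,-.0095]); ZH=.235; TGT=np.arctan2(.08245-COL[1],.8397-COL[0])
X=np.array([np.cos(YAW),np.sin(YAW),0]); Y=np.array([-np.sin(YAW),np.cos(YAW),0])
R0=np.column_stack([-X,Y,[0,0,-1]]); KN=np.array([.4786,.0002,.065])
u,v=np.meshgrid(np.arange(640),np.arange(400))
c=K["top"]; _R=cv2.Rodrigues(c["rvec"])[0]; _o=-_R.T@c["tvec"]
_d=np.stack([(u-c["cx"])/c["fx"],(v-c["cy"])/c["fy"],np.ones(u.shape)],-1)@_R
P=(_o+_d*((ZH-_o[2])/_d[...,2])[...,None])[...,:2]-COL
RAD=np.hypot(P[...,0],P[...,1]); ANN=(RAD>.145)&(RAD<.22)&(u>=287)&(P[...,0]>0)
def boom(im):
    """world angle of the boom from a top picture"""
    H=hsv(im); m=ANN&(H[...,1]<50)&(H[...,2]>150)
    n,l,st,_=cv2.connectedComponentsWithStats(m.astype(np.uint8))
    i=1+np.argmax(st[1:,4]); p=P[l==i].mean(0)
    return np.arctan2(p[1],p[0]), int(st[i,4])
E
python3 - <<'E'
from h import *
im=cv2.imread("pics/top0.png")[:,:,::-1].copy(); print(boom(im),TGT)
robot.move_ptp(KN+[0,0,.10],R0); print(robot.get_state()["time"])
robot.move_linear(KN,velocity=.12)
s=robot.get_state(); print(s["time"],s["ee_pos"],s["force"])
im=robot.grab_frame("top"); cv2.imwrite("pics/top1.png",im[:,:,::-1]); print(boom(im))
im=robot.grab_frame("wrist"); cv2.imwrite("pics/wrist1.png",im[:,:,::-1])
E
```

```text
(np.float64(-0.9680393162260736), 272) 0.5314865242959427
2.4583
3.4417 [4.78976173e-01 2.04144164e-04 6.55331257e-02] [-0.55059265 -0.00724392 -0.19659663]
(np.float64(-0.9687346413565598), 276)
```

View pics/top1.png

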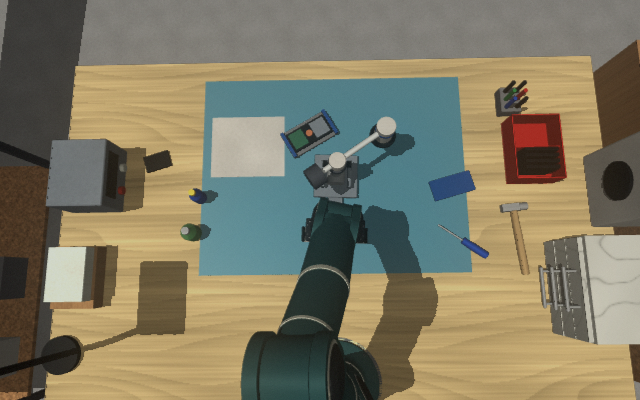

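View pics/wrist1.png

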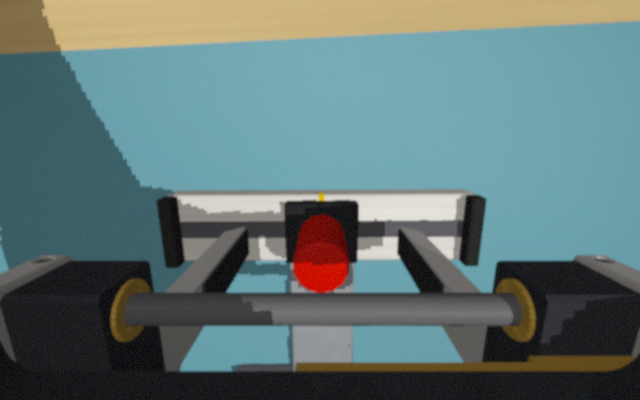

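The knob sits centred between the fingers in the wrist view, near (322,260). In the top view the wrist's front edge is near row 200, so I'll check the scene view for clearance to the counterweight.

```bash
python3 - <<'E'
from h import *
im=robot.grab_frame("scene"); cv2.imwrite("pics/scene1.png",cv2.resize(im[60:270,190:410],None,fx=2.7,fy=2.7,interpolation=cv2.INTER_CUBIC)[:,:,::-1])
for z in(.15,.2,.24,.3,.35,.4,.45): print(z,ray([340,199],z)[:2].round(3))
c=robot.camera_info("scene"); print([((cv2.projectPoints(np.array([[.58,-.005,z]]),c["rvec"],c["tvec"],np.array([[c["fx"],0,c["cx"]],[0,c["fy"],c["cy"]],[0,0,1]]),None)[0].ravel()-[190,60])*2.7).round() for z in(.174,.242)])
E
```

```text
0.15 [ 0.578 -0.018]
0.2 [ 0.569 -0.016]
0.24 [ 0.562 -0.015]
0.3 [ 0.552 -0.013]
0.35 [ 0.543 -0.011]
0.4 [ 0.535 -0.009]
0.45 [ 0.526 -0.007]
[array([302., 340.]), array([300., 301.])]
```

View pics/scene1.png

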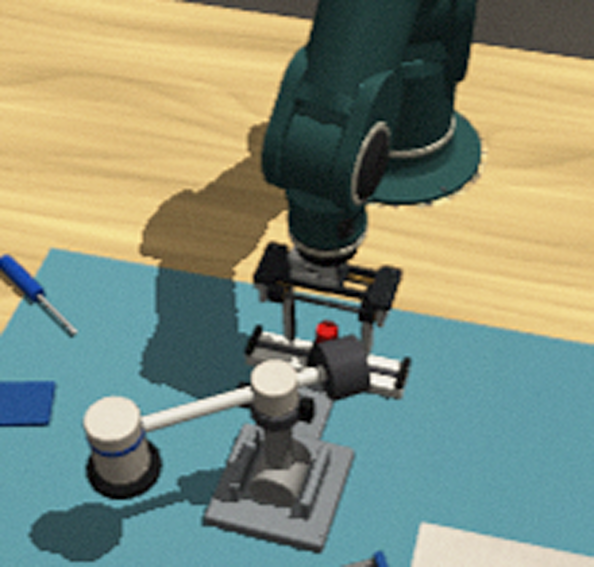

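The wrist stays behind and above the counterweight's sweep (x at most 0.55 against 0.58), so there is clearance. Next I grip the knob and run the closed loop.

```bash
cat > drive.py <<'E'
from h import *
from collections import deque
robot.gripper_to(.02)
s0=robot.get_state(); print("grip",s0["time"],s0["opening"],s0["grasp_force"],s0["ee_pos"])
base=s0["ee_pos"].copy(); base-=Y*((base-KN)@Y)
sl=(s0["ee_pos"]-KN)@Y; log=[]; q=deque(maxlen=6); still=None
def to(s,v=.1):
    global sl
    s=float(np.clip(s,sl-.012,sl+.012))
    if abs(s-sl)>.0015: robot.move_linear(base+Y*s,velocity=v); sl=s
while True:
    t=robot.get_state()["time"]; a,n=boom(robot.grab_frame("top")); q.append((t,a))
    w=np.polyfit(*np.array(q).T,1)[0] if len(q)>3 else 0.
    e=TGT-a; phi=a-YAW; log.append((round(t,2),round(a,3),round(w,3),round(sl*1e3,1),n))
    if t>30 or n<120: print("STOP"); to(0); break
    stop=e-w*abs(w)/.2
    if abs(w)<.15 and abs(stop)<.05 and abs(e)<.1:
        to(0)
        if abs(sl)>.002: continue
        if abs(w)<.02:
            still=still or t
            if t-still>2: break
        else: still=None
        continue
    still=None
    sg=np.sign(e); ae=abs(e); vd=sg*min(.45,np.sqrt(.2*ae),1.2*ae)
    ff=-.1*sg if (abs(w)>.1 and w*sg>0 and .2*ae<.45**2) else 0
    fr=.09*np.sign(w) if abs(w)>.03 else .09*sg
    to(np.clip((ff+1.2*(vd-w)+fr+.1*w)/(13*max(.3,np.cos(phi))),-.035,.035))
for r in log[::2]: print(*r)
print(log[-1],TGT)
E
python3 drive.py
```

```text
grip 4.6 0.02935505729812472 30.000052750110626 [4.78572509e-01 6.56436246e-05 6.49841196e-02]
4.6 -0.969 0.0 -0.1 275
5.23 -0.951 0.0 23.9 280
5.59 -0.933 0.036 35.0 278
5.69 -0.923 0.049 35.0 277
5.79 -0.916 0.081 35.0 274
5.89 -0.902 0.101 35.0 278
5.99 -0.892 0.12 35.0 275
6.09 -0.875 0.128 35.0 276
6.19 -0.861 0.15 35.0 276
6.29 -0.842 0.165 35.0 275
6.39 -0.825 0.18 35.0 274
6.49 -0.802 0.192 35.0 275
6.59 -0.778 0.215 35.0 274
6.69 -0.754 0.234 35.0 274
6.79 -0.729 0.247 35.0 274
6.89 -0.703 0.262 35.0 273
7.49 -0.495 0.331 27.3 267
8.11 -0.241 0.374 10.7 268
8.71 -0.008 0.4 -0.4 265
9.31 0.162 0.357 -6.1 266
9.66 0.228 0.28 -3.9 262
10.26 0.289 0.16 1.9 263
10.86 0.318 0.093 9.4 267
11.46 0.355 0.056 21.2 264
11.56 0.366 0.059 21.2 263
11.91 0.409 0.102 18.9 266
12.53 0.489 0.127 0.0 270
12.62 0.498 0.124 0.0 266
12.72 0.505 0.108 0.0 268
12.82 0.513 0.083 0.0 266
12.93 0.52 0.073 0.0 266
13.03 0.526 0.065 0.0 272
13.12 0.529 0.045 0.0 271
13.22 0.53 0.027 0.0 269
13.32 0.53 0.01 0.0 270
13.43 0.53 0.004 0.0 270
13.53 0.53 -0.0 0.0 269
13.62 0.53 -0.001 0.0 269
13.72 0.53 0.0 0.0 270
13.82 0.53 0.001 0.0 270
13.93 0.53 -0.001 0.0 269
14.03 0.53 -0.0 0.0 270
14.12 0.53 0.001 0.0 270
14.22 0.53 0.0 0.0 270
14.32 0.53 -0.001 0.0 269
14.43 0.53 -0.001 0.0 270
14.53 0.53 -0.0 0.0 269
14.62 0.53 0.0 0.0 270
14.72 0.53 -0.001 0.0 269
14.82 0.53 0.001 0.0 270
14.93 0.53 -0.0 0.0 269
15.03 0.53 -0.001 0.0 270
15.12 0.53 0.001 0.0 269
15.22 0.53 0.001 0.0 270
15.32 0.53 0.001 0.0 270
(15.32, np.float64(0.53), np.float64(0.001), 0.0, 270) 0.5314865242959427
```

The boom is at rest at 0.530, against a target of 0.531. Now I release the knob, retreat upwards and check.

```bash
python3 - <<'E'
from h import *
robot.gripper_to(.09)
p=robot.get_state()["ee_pos"]; robot.move_linear(p+[0,0,.1],velocity=.12)
im=robot.grab_frame("top"); print(boom(im),robot.get_state()["time"])
cv2.imwrite("pics/top2.png",cv2.resize(im[80:260,240:440],None,fx=3,fy=3,interpolation=cv2.INTER_CUBIC)[:,:,::-1])
E
```

```text
(np.float64(0.5295683489657286), 269) 17.4417
```

View pics/top2.png

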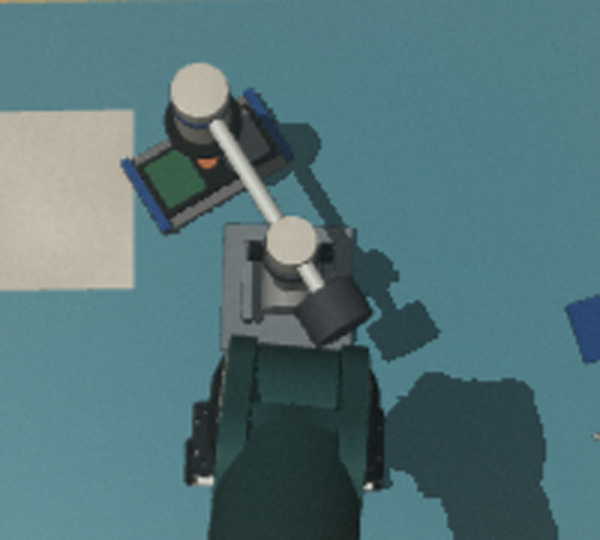

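The camera head at (200,95) sits over the phone. The dot shows at (207,163), just below it because of perspective, and the boom has not moved since release.

```bash
python3 -c "
from rig import robot
print(robot.sign_off())"
```

```text
the job is handed in; nothing more can be done
None
```

The job is handed in: the camera is at rest over the copper dot, within about 0.002 rad by the top camera. It held still there for 2 s without reaching a buffer, then the knob was released at its level mark and the arm lifted clear, at about 17.4 s of the allowed 37 s.

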